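# Idle the shaker and hold its guard gate ajar

### The job

Set the shaker's speed lever to its idle mark (the long mark on the quadrant) and leave it there. Then free the sagging barrel bolt of the guard gate: lift its collar over the bent keeper lip while drawing the bolt back, without forcing it against the keeper. Swing the gate about 20 degrees open by the bolt handle and finish there, still gripping and holding the gate ajar against its closing spring, with the bystanders left where they are.

Things in the scene. Friction and masses are not known exactly. Their poses are not given: they have to be found in the camera images.
- speed_lever (a joint): angle of the speed lever (rad): 0 = stop leaning 0.70 rad toward the box's front (-x of the box), grows as the ball swings to the back, 0.70 = upright, 1.40 = back stop. Idle (the long mark) is 0.35; allow about 0.10 either way. Friction of about 0.12 N m keeps it where it is left
- lever_ball (a point): centre of the black ball, 30 mm in diameter, at the end of the speed lever, 110 mm from the pivot. Orientation: at joint 0 that of the box, turning with the lever about y
- lever_pivot (a point): the lever's pivot, on the grey speed box (100 x 66 mm, 42 mm high, fixed), 45 mm above the worktop. Axes are the box's: x to its back, y along the pivot to its left, z up; the lever swings in the xz plane through this point. The open quadrant bar (radius 66 mm) stands 22 mm to the left of that plane
- idle_mark (a point): outer end of the long idle mark on the quadrant, 86 mm from the pivot and 22 mm to the left of the lever's plane
- guard: fixed open-topped cage, 170 x 280 x 150 mm high, of aluminium posts and clear panels round a small shaker with two vials. Origin at the centre of its underside; x to the back, y to its left, z up. The gate is its front, hinged at the left
- gate (a joint): opening of the gate about its upright left hinge (rad): 0 shut, grows as the free right edge comes forward (seen from above, clockwise). While the bolt is engaged it has about 0.02 of play. A closer spring of about 0.1 to 0.2 N m pulls it shut
- gate_hinge (a point): point on the gate's upright hinge line, 178 mm above the worktop (the height of the handle's grip point when the bolt rests). Axes are the gate's: x into the cage, y from the gate's free edge to the hinge, z up; they turn with the gate. The gate is 200 mm wide, 14 mm thick, its top 150 mm above the worktop
- bolt_draw (a joint): how far the bolt is drawn back along the gate toward the hinge (m): 0 engaged, 0.040 fully back. With 0.025 or more the collar is clear of the keeper. About 1 N of friction
- bolt_lift (a joint): how far the bolt is lifted in its tall worn guides (m): 0 = sagging down (it falls back by its own weight of about 2 N), 0.018 = top stop. From 0.008 up the collar clears the keeper lip; the collar must stay lifted over the first 25 mm of the draw
- bolt_handle (a point): grip point on the bolt's upright handle: a steel stem 16 mm in diameter with a 24 mm cap whose top lies 24 mm above this point. The stem is free from 28 mm below this point (tops of the guides and gate, bolt down) to 18 mm above it. It lies 148 mm from the hinge line along the gate while the bolt is engaged and 26 mm in front of the gate's middle plane; it moves with the bolt and the gate. Axes as the gate's
- bolt_collar (a point): centre of the bolt's collar, a disc 32 mm in diameter and 14 mm thick at the bolt's free end; the rod is 12 mm thick
- keeper_lip (a point): middle of the top edge of the bent keeper lip on the guard's right post, 34 mm wide across the bolt, 6 mm thick; the sagging collar hangs 8 mm below it, on its far side from the hinge. A tall front ear keeps the collar from coming forward
- filter_rig: tall fixed rig of steel fittings on a white base plate, right of the work, about 0.2 m wide and 0.3 m deep, standing some 0.6 m high round this point: keep the arm clear of it and pass in front
- cap_blue: bystander: blue screw cap, 50 mm wide, 30 high, origin at its underside
- vial_c: bystander: small vial with black cap, 22 mm wide, 58 high, origin at its underside
- marker_black: bystander: black marker lying down, 138 mm long, along its y
- spanner: bystander: open-ended spanner lying flat, 153 mm long, along its y
- tape_roll: bystander: roll of tape lying flat, 59 mm wide, 19 high
Things that resemble listed ones, but are neither listed nor needed, are in the scene too. Of the things that look like the part that bears speed_lever, the larger one is meant.

How it is judged (in metres and radians):
On the way, in this order (a step that is already met when the one before it is completed fails the run):
1. the lever stands at idle and the fingers have let go of it (value of joint speed_lever between 0.23 and 0.47 rad and contact force between the fingers and speed_box below 0.2 N), for 0.3 s.
2. the collar is lifted over the keeper lip while the gate is shut (value of joint each of bolt_lift, bolt_draw above 0.006 m and value of joint bolt_draw below 0.022 m and value of joint gate below 0.06 rad), for 0.04 s.
3. the bolt is drawn clear and the gate swung ajar by hand (value of joint bolt_draw above 0.022 m and value of joint gate above 0.2 rad and contact force between the fingers and gate above 0.5 N), for 0.2 s.
At the end, for the whole second after the job is handed in: the speed lever is within 0.12 rad of idle (0.35), the gate stands still between 0.20 and 0.52 rad (11 to 30 degrees) open, and the fingers grip the bolt handle (value of joint speed_lever between 0.23 and 0.47 rad and value of joint gate between 0.2 and 0.52 rad and velocity of joint gate between -0.08 and 0.08 rad/s and contact force between the fingers and bolt_lift above 1 N); the arm keeps its last pose, push and grip.
It fails at once if the bolt is forced against the keeper (more than 40 N) (contact force between bolt_lift and keeper above 40 N).
It fails at once if a bystander is pushed more than 30 mm (distance of any of cap_blue, vial_c, marker_black, spanner, tape_roll from where it was at the start of the episode above 0.03 m).
It also fails if it takes over 64 s, if anything falls off the work surface, if the arm or the gripper's body presses on something with over 40 N, if the wrist force passes 120 N, or if a joint passes its speed limit or range.

### The arm

A 6-joint arm with a two-finger parallel gripper is mounted at the origin on a cart in front of the work surface, level with it; the furniture and walls round the work are solid. World frame = base frame: x ahead of the robot, y to its left, z up, the work surface at z = 0. Lengths are in mm, angles in rad, forces in N, time in s.
With the tool pointing down it reaches from about 350 to 975 mm from the base axis. Payload 7.1 kg.
Tool frame: the origin (TCP) lies between the finger pads; the fingertips stand 14 mm ahead of it and the grasp point (between the pads) lies 5 mm behind it (ctrl.tcp_to_tips is the distance from the TCP to the fingertips, in mm); z points along the fingers, y is the line along which they close (so a half turn about z gives the same grasp; the last joint's range is limited). The gripper opens to 88 mm and grips with 3 to 60 N. Pads are 20 mm wide; open, the fingers measure 115 mm over their backs; the gripper's body (75 mm by 178 mm) begins 61 mm behind the grasp point.
Start: joints at [-1.269, 0.423, 1.63, -0, 1.089, -0.019], TCP at [197.096, -593.092, 236.675] pointing down, gripper open.
Joint ranges: [-3, 3], [-0.9, 2.11], [0.09, 2.58], [-1.31, 4.45], [0.11, 2.69], [-2.54, 2.54]. Speed limits (rad/s): [2.39, 2.39, 3.01, 3.14, 3.14, 3.14].

### API

Orientations are given as a rotation vector (axis times angle).
In Python, from workcell import ctrl gives the robot as it stands.
- The arm moves only by the tool apply_moves, never from a script. Its argument "series" is a list that holds one entry, the list of rows, each a list of 7 numbers: the shift along the tool's x, y, z in cm, then the turn, a rotation vector about the tool's x, y, z in degrees, then the opening, from 0 (shut) to 1 (fully open). A call has 1 to 12 rows; each row shifts and turns the commanded pose from where the row before left it, along the tool's axes as they then stand; what a row does not reach is not made up. A row lasts 1/10 s, in which the tool goes at most 50 mm and 8.59 degrees, less where a joint would pass 70% of its speed; a pose out of reach is approached as far as the arm can. A call with a gripper value outside its range is refused whole. The fingers move at their own pace and stop on an object; the grip force is fixed at half the most. Time passes only in rows, so rows that do not move let the fingers close. It gives the time, the measured TCP pose, the force and the opening at its end, in the units of the state.
- ctrl.get_obs(): the state, without advancing time (a new reading comes with each control period).
- ctrl.get_image(name): name is "side" or "top"; returns a dict with "img" (384x512x3 uint8, blue, green, red), "K" (3x3 intrinsics, pixels), "cam_to_world" (4x4, takes a point from camera to world coordinates). Camera axes: x right, y down, z forward; pixel columns grow to the right and rows downward; lengths in mm; the calibration is good to about 2 mm. A picture is of the moment at which its call begins. There is no depth.
- ctrl.close_job(): hands the job in, once; it reports no verdict.
The state is a dict: "t": time; "qpos": joint angles; "qvel": joint speeds; "joint_torque": joint torques, N m; "ee_pos": TCP position; "orientation": TCP orientation; "ft_force": force on the tool from outside, world axes, zero at the start; "moment": the same for the moment, N m; "width": finger opening in mm.
Only numpy, scipy, OpenCV 4.12 (cv2) and the standard library are available. Lean on these libraries where they do the work, as an engineer would, in place of code of your own. Each camera call takes 0.05 s, during which the arm holds its last target. There are 200 camera calls.

## Working session

There is one attempt and no reset: what is moved stays moved. The work goes in short steps, Python scripts to look and compute and a tool call to move; the robot and the scene stay as the last step left them, time stands still between calls to the robot, and variables do not carry over. Pictures are saved under pics/ and viewed, on a budget of 10 in all, crops included, one or two more only if the job needs it, and the job is handed in when it is done.

Besides the shell and the picture viewer there is one more tool, called after ">>>" by a JSON object that holds its "api" and its "payload", one argument or row to a line. apply_moves: Moves the arm, as the interface text tells. Its arguments: {"type":"object","properties":{"series":{"type":"array","items":{"type":"array","items":{"type":"array","items":{"type":"number"}}}}},"required":["series"]}

```bash
mkdir -p pics; ls
python3 - <<'E'
from workcell import ctrl
import cv2,numpy as np
np.set_printoptions(precision=4,suppress=True)
for n in("side","top"):
    d=ctrl.get_image(n); cv2.imwrite(f"pics/{n}0.png",cv2.resize(d["img"],(800,600),interpolation=cv2.INTER_CUBIC)); cv2.imwrite(f"pics/{n}0raw.png",d["img"])
    print(n,d["K"],d["cam_to_world"])
print(ctrl.get_obs())
E
```

```text
pics
side [[396.8804   0.     261.5091]
 [  0.     396.8804 188.5372]
 [  0.       0.       1.    ]] [[  -0.6498   -0.3738    0.6619 -364.1244]
 [  -0.7601    0.3216   -0.5646  873.5085]
 [  -0.0019   -0.87     -0.4931  789.6714]
 [   0.        0.        0.        1.    ]]
top [[362.258    0.     257.0209]
 [  0.     362.258  189.9966]
 [  0.       0.       1.    ]] [[  -0.0637   -0.9738    0.2184  252.0591]
 [  -0.998     0.0619   -0.0155  110.0868]
 [   0.0016   -0.2189   -0.9757 1389.5062]
 [   0.        0.        0.        1.    ]]
{'t': 0.1, 'qpos': array([-1.269 ,  0.4237,  1.6306, -0.    ,  1.0886, -0.019 ]), 'qvel': array([-0.0023, -0.0026, -0.0031, -0.0004,  0.0006, -0.0006]), 'joint_torque': array([  0.0004, -54.5612, -27.4324,   0.0646,   0.0188,  -0.    ]), 'ee_pos': array([ 196.9589, -592.6623,  236.0014]), 'orientation': array([-3.1   , -0.5016,  0.0003]), 'ft_force': array([ 0.752 ,  0.9026, -0.3696]), 'moment': array([-0.0098,  0.0298,  0.0046]), 'width': 87.86892804492173}
```

View pics/side0.png

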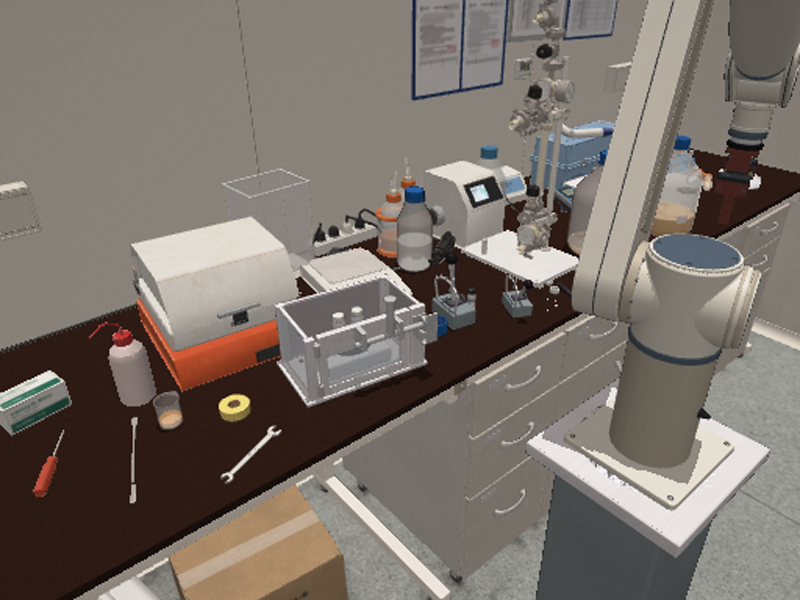

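View pics/top0.png

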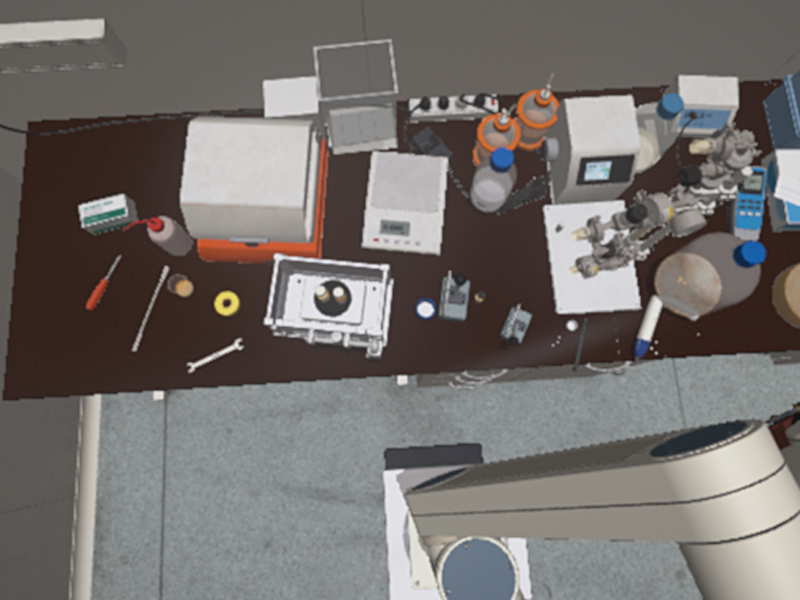

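The side view shows the guard at (350,340) with its bolt along the near top edge, and two lever boxes at (455,308) and (517,303). In the top view the boxes are at (455,295) and (516,322). The left one at (455,295) is larger, so it should be the one meant. I'll confirm that in an enlarged crop.

Run:
```python
import cv2,numpy as np
t=cv2.imread("pics/top0raw.png")[158:232,165:345]; s=cv2.imread("pics/side0raw.png")[145:265,170:350]
f=lambda a,k:cv2.resize(a,None,fx=k,fy=k,interpolation=cv2.INTER_CUBIC)
cv2.imwrite("pics/crop_top.png",f(t,4.4)); cv2.imwrite("pics/crop_side.png",f(s,4.4))
```

```text
(no output)
```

View pics/crop_top.png

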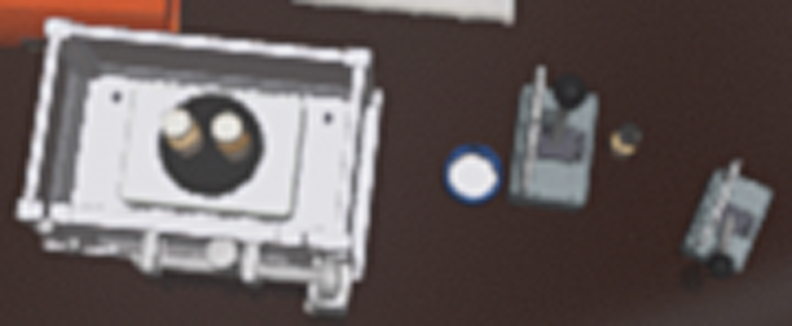

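View pics/crop_side.png

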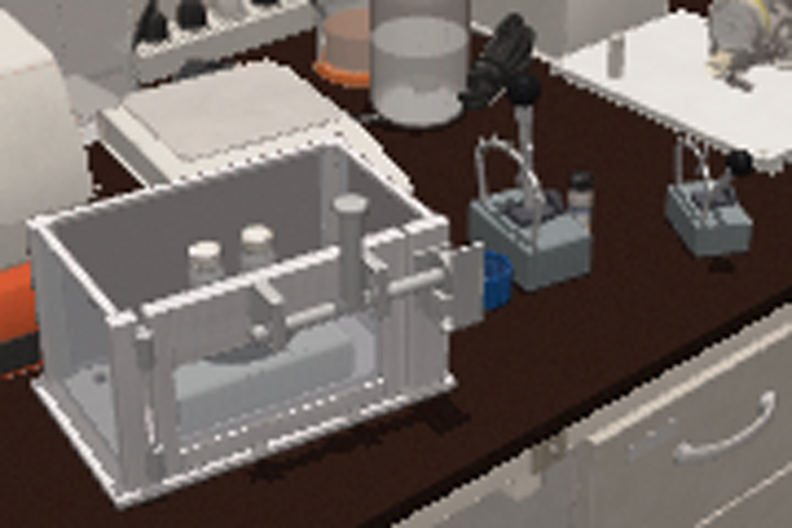

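```bash
cat > h.py <<'E'
import numpy as np,cv2
from scipy.optimize import least_squares
C={"side":(np.array([[396.8804,0,261.5091],[0,396.8804,188.5372],[0,0,1]]),np.array([[-0.6498,-0.3738,0.6619,-364.1244],[-0.7601,0.3216,-0.5646,873.5085],[-0.0019,-0.87,-0.4931,789.6714],[0,0,0,1]])),
"top":(np.array([[362.258,0,257.0209],[0,362.258,189.9966],[0,0,1]]),np.array([[-0.0637,-0.9738,0.2184,252.0591],[-0.998,0.0619,-0.0155,110.0868],[0.0016,-0.2189,-0.9757,1389.5062],[0,0,0,1]]))}
def ray(n,p):
    K,T=C[n]; d=T[:3,:3]@np.linalg.solve(K,[p[0],p[1],1]); return T[:3,3],d
def atz(n,p,z):
    o,d=ray(n,p); return o+d*(z-o[2])/d[2]
def proj(n,X):
    K,T=C[n]; q=K@(T[:3,:3].T@(np.asarray(X)-T[:3,3])); return q[:2]/q[2]
def tri(ps,pt):
    f=lambda X:np.r_[proj("side",X)-ps,proj("top",X)-pt]
    r=least_squares(f,[600,0,100]); return r.x,r.fun
CT=lambda x,y:np.array([165+(x+.5)/4.4-.5,158+(y+.5)/4.4-.5])
CS=lambda x,y:np.array([170+(x+.5)/4.4-.5,145+(y+.5)/4.4-.5])
E
python3 - <<'E'
from h import *
np.set_printoptions(precision=1,suppress=True)
print("ball",*tri(CS(522,90),CT(570,90)))
print("cap",*tri(CS(351,203),CT(221,248)))
for n,p in dict(FL=(30,210),BL=(55,28),BR=(360,55)).items(): print(n,atz("top",CT(*p),150))
for n,p in dict(qb=(541,70),qf=(531,195)).items(): print(n,atz("top",CT(*p),70))
for n,p in dict(bfl=(511,205),bfr=(586,210)).items(): print(n,atz("top",CT(*p),0),atz("top",CT(*p),42))
for n,p in dict(cap_blue=(473,175),vial=(626,137)).items(): print(n,atz("top",CT(*p),40))
E
```

```text
ball [563.1 -44.  150.7] [-0.4 -0.1  0.3  0.2]
cap [444.2 234.3 198.9] [-0.7 -0.1  0.6  0.5]
FL [493.8 390.5 150. ]
BL [642.4 368.5 150. ]
BR [604.1 123.3 150. ]
qb [603.7 -29.9  70. ]
qf [495.5 -12.6  70. ]
bfl [500.6  -0.7   0. ] [493.1   2.7  42. ]
bfr [491.9 -66.6   0. ] [484.6 -61.2  42. ]
cap_blue [521.8  33.2  40. ]
vial [ 546.9 -101.9   40. ]
```

```bash
cat >> h.py <<'E'
from scipy.spatial.transform import Rotation as Ro
def plan(p0,R0,goals,n=1):
    """goals: list of (xyz world mm, yaw of tool y in deg, tool down, rows) -> prints rows (cm, deg) in tool axes"""
    p=np.array(p0,float);R=R0
    for g,a,k in goals:
        y=np.array([np.cos(np.radians(a)),np.sin(np.radians(a)),0]);z=np.array([0,0,-1.])
        Rg=Ro.from_matrix(np.c_[np.cross(y,z),y,z]); w=(R.inv()*Rg).as_rotvec()/k; ps=np.linspace(p,g,k+1)
        for i in range(k):
            d=R.inv().apply(ps[i+1]-ps[i])/10; print(np.round(np.r_[d,np.degrees(w)],2).tolist()); R=R*Ro.from_rotvec(w)
        p=np.array(g,float);R=Rg
E
python3 - <<'E'
from h import *
from workcell import ctrl
np.set_printoptions(precision=1,suppress=True)
for n,p in dict(rigFL=(558,313),rigFR=(640,308),rigBL=(545,205),fit=(580,270),decoy=(520,340),mark=(640,350)).items():
    q=(np.array(p)+.5)*.64-.5; print(n,atz("top",q,0),atz("top",q,100))
o=ctrl.get_obs();R=Ro.from_rotvec(o["orientation"])
plan(o["ee_pos"],R,[((290,-260,240),-45,9)])
plan((290,-260,240),Ro.from_euler('z',0)*Ro.from_matrix(np.c_[np.cross([.7071,-.7071,0],[0,0,-1]),[.7071,-.7071,0],[0,0,-1]]),[((420,-60,240),-8,8),((555,-44,240),-8,4)])
E
```

```text
rigFL [ 497.8 -299.2    0. ] [ 480.1 -269.7  100. ]
rigFR [ 497.5 -506.     0. ] [ 479.8 -461.7  100. ]
rigBL [ 785.6 -300.9    0. ] [ 747.2 -271.3  100. ]
fit [ 605.  -368.9    0. ] [ 579.6 -334.4  100. ]
decoy [ 436.1 -196.8    0. ] [ 422.9 -174.7  100. ]
mark [ 392.6 -489.5    0. ] [ 382.5 -446.4  100. ]
[2.15, -3.18, -0.04, -0.01, -0.0, -2.96]
[2.31, -3.07, -0.04, -0.01, -0.0, -2.96]
[2.46, -2.94, -0.04, -0.01, -0.0, -2.96]
[2.61, -2.81, -0.04, -0.01, -0.0, -2.96]
[2.75, -2.67, -0.04, -0.01, -0.0, -2.96]
[2.89, -2.53, -0.04, -0.01, -0.0, -2.96]
[3.01, -2.38, -0.04, -0.01, -0.0, -2.96]
[3.13, -2.22, -0.04, -0.01, -0.0, -2.96]
[3.24, -2.05, -0.04, -0.01, -0.0, -2.96]
[2.92, -0.62, 0.0, 0.0, 0.0, -4.62]
[2.96, -0.38, 0.0, 0.0, 0.0, -4.62]
[2.98, -0.14, 0.0, 0.0, 0.0, -4.62]
[2.98, 0.1, 0.0, 0.0, 0.0, -4.62]
[2.96, 0.34, 0.0, 0.0, 0.0, -4.62]
[2.93, 0.58, 0.0, 0.0, 0.0, -4.62]
[2.87, 0.81, 0.0, 0.0, 0.0, -4.62]
[2.79, 1.04, 0.0, 0.0, 0.0, -4.62]
[0.87, 3.29, 0.0, 0.0, 0.0, 0.0]
[0.87, 3.29, 0.0, 0.0, 0.0, 0.0]
[0.87, 3.29, 0.0, 0.0, 0.0, 0.0]
[0.87, 3.29, 0.0, 0.0, 0.0, 0.0]
```

>>> {"api": "apply_moves", "payload": {
  "series": [
    [[2.2, -3.2, 0, 0, 0, -3, 1], [2.3, -3.1, 0, 0, 0, -3, 1], [2.5, -2.9, 0, 0, 0, -3, 1], [2.6, -2.8, 0, 0, 0, -3, 1], [2.8, -2.7, 0, 0, 0, -3, 1], [2.9, -2.5, 0, 0, 0, -3, 1], [3.0, -2.4, 0, 0, 0, -3, 1], [3.1, -2.2, 0, 0, 0, -3, 1], [3.2, -2.1, 0, 0, 0, -3, 1]]
  ]
}}

```text
t: 1.0
ee_pos: [289.4, -258.3, 236.6]
orientation: [-2.897, -1.214, -0.0]
ft_force: [-0.1, 0.0, 0.6]
width: 87.9
```

>>> {"api": "apply_moves", "payload": {
  "series": [
    [[2.9, -0.6, 0, 0, 0, -4.6, 1], [3, -0.4, 0, 0, 0, -4.6, 1], [3, -0.1, 0, 0, 0, -4.6, 1], [3, 0.1, 0, 0, 0, -4.6, 1], [3, 0.3, 0, 0, 0, -4.6, 1], [2.9, 0.6, 0, 0, 0, -4.6, 1], [2.9, 0.8, 0, 0, 0, -4.6, 1], [2.8, 1.0, 0, 0, 0, -4.6, 1], [0.9, 3.3, 0, 0, 0, 0, 1], [0.9, 3.3, 0, 0, 0, 0, 1], [0.9, 3.3, 0, 0, 0, 0, 1], [0.9, 3.3, 0, 0, 0, 0, 1]]
  ]
}}

```text
t: 2.2
ee_pos: [555.4, -40.1, 236.3]
orientation: [-2.367, -2.065, 0.001]
ft_force: [-0.8, 0.1, 0.5]
width: 87.9
```

Run:
```python
from workcell import ctrl
import cv2
from h import *
s=ctrl.get_image("side")["img"];t=ctrl.get_image("top")["img"]
f=lambda a:cv2.resize(a,None,fx=4,fy=4,interpolation=cv2.INTER_CUBIC)
cv2.imwrite("pics/c1.png",np.hstack([f(s[100:240,240:340]),f(t[140:280,245:345])]))
print(proj("side",[555.4,-40.1,236.3]),proj("top",[555.4,-40.1,236.3]))
```

```text
[289.3377608  144.19983506] [296.08173873 174.1399051 ]
```

View pics/c1.png

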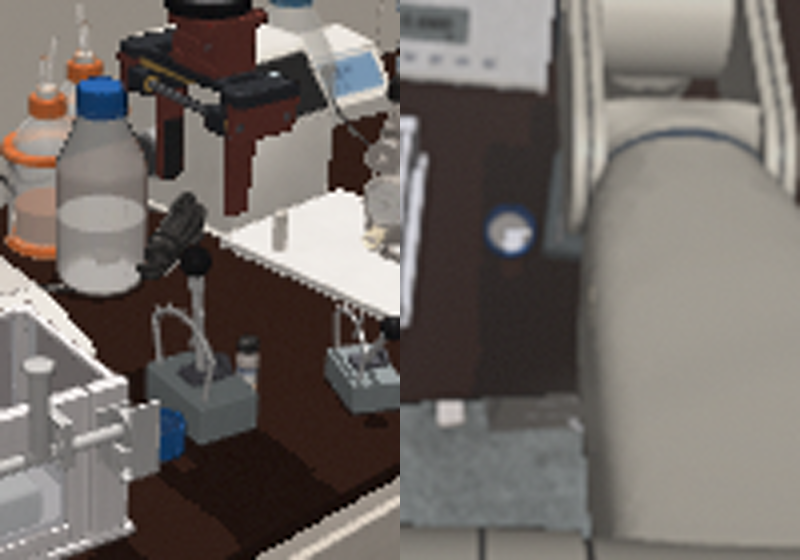

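The side crop shows the open fingers straddling above the ball at (196,262) in the crop. I'll descend and close on it.

>>> {"api": "apply_moves", "payload": {
  "series": [
    [[-0.2, 0.5, 2, 0, 0, 0, 1], [0, 0, 2.5, 0, 0, 0, 1], [0, 0, 2.5, 0, 0, 0, 1], [0, 0, 1.6, 0, 0, 0, 1], [0, 0, 0, 0, 0, 0, 0.5], [0, 0, 0, 0, 0, 0, 0.3], [0, 0, 0, 0, 0, 0, 0.3], [0, 0, 0, 0, 0, 0, 0.3], [0, 0, 0, 0, 0, 0, 0.3]]
  ]
}}

```text
t: 3.2
ee_pos: [559.4, -43.2, 151.6]
orientation: [2.367, 2.064, 0.002]
ft_force: [-0.4, 0.1, 0.2]
width: 51.1
```

>>> {"api": "apply_moves", "payload": {
  "series": [
    [[0, 0, 0, 0, 0, 0, 0.3], [0, 0, 0, 0, 0, 0, 0.3], [0, 0, 0, 0, 0, 0, 0.3], [0, 0, 0, 0, 0, 0, 0.3], [0, 0, 0, 0, 0, 0, 0.3], [0, 0, 0, 0, 0, 0, 0.3]]
  ]
}}

```text
t: 3.8
ee_pos: [559.6, -43.2, 151.1]
orientation: [2.367, 2.064, 0.002]
ft_force: [3.0, -0.8, 2.6]
width: 28.2
```

>>> {"api": "apply_moves", "payload": {
  "series": [
    [[0, -0.9, -0.1, 0, 0, 0, 0.3], [0, -0.9, -0.1, 0, 0, 0, 0.3], [0, -0.9, 0, 0, 0, 0, 0.3], [0, -0.9, 0.1, 0, 0, 0, 0.3], [0, -1, 0.2, 0, 0, 0, 0.3], [0, -1, 0.3, 0, 0, 0, 0.3], [0, 0, 0, 0, 0, 0, 0.3], [0, 0, 0, 0, 0, 0, 0.3]]
  ]
}}

```text
t: 4.6
ee_pos: [503.2, -34.9, 147.0]
orientation: [-2.367, -2.064, -0.0]
ft_force: [-1.6, 5.3, 6.9]
width: 28.6
```

Run:
```python
from workcell import ctrl
import cv2
from h import *
s=ctrl.get_image("side")["img"]
cv2.imwrite("pics/c2.png",cv2.resize(s[135:225,250:330],None,fx=6.5,fy=6.5,interpolation=cv2.INTER_CUBIC))
o=ctrl.get_obs();print(o["ee_pos"],o["ft_force"],o["width"])
```

```text
[503.2185557  -34.86986944 146.99348784] [-1.3322756   5.81524216  7.72827275] 28.443952750797482
```

View pics/c2.png

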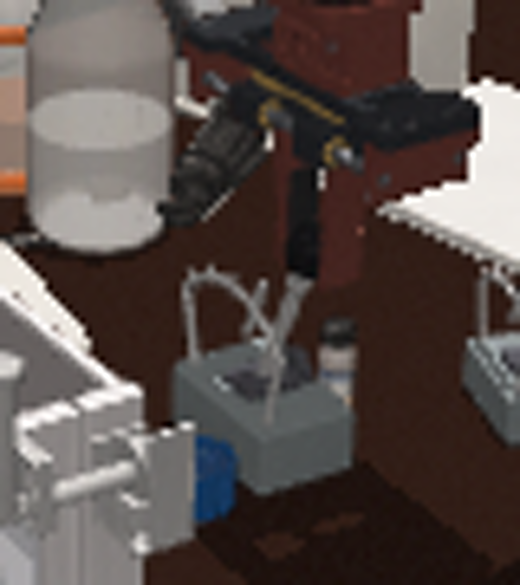

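Run:
```python
from h import *
np.set_printoptions(precision=1,suppress=True)
for yaw in(-8,-9):
  c,s=np.cos(np.radians(yaw)),np.sin(np.radians(yaw)); L=lambda x,y,z:np.array([541+c*x-s*y,-42+s*x+c*y,45+z])
  P=lambda X:(proj("side",X)+.5-[250,135])*6.5-.5
  print(yaw,"mark",P(L(-29.5,22,80.8)),"bar",P(L(-22.6,22,62)),"tip0.7",P(L(0,22,66)),"pivot",P(L(0,0,0)))
  for q in(.2,.35,.5,.7): print(q,"ball",P(L(-110*np.sin(.7-q),0,110*np.cos(.7-q))),"60mm",P(L(-60*np.sin(.7-q),0,60*np.cos(.7-q))),L(-110*np.sin(.7-q),0,110*np.cos(.7-q)))
```

```text
-8 mark [271.9 282.9] bar [263.3 308. ] tip0.7 [239.6 285.4] pivot [267.4 377. ]
0.2 ball [331.1 263.9] 60mm [301.2 317. ] [488.8 -34.7 141.5]
0.35 ball [314.9 242.1] 60mm [292.7 305.3] [503.6 -36.8 148.3]
0.5 ball [297.7 223.7] 60mm [283.6 295.2] [519.4 -39.  152.8]
0.7 ball [274.2 205.2] 60mm [271.1 284.9] [541. -42. 155.]
-9 mark [270.7 282.9] bar [262.3 307.9] tip0.7 [239.2 285.2] pivot [267.4 377. ]
0.2 ball [329.8 264.4] 60mm [300.5 317.3] [488.9 -33.8 141.5]
0.35 ball [313.9 242.4] 60mm [292.1 305.4] [503.7 -36.1 148.3]
0.5 ball [297.2 223.9] 60mm [283.3 295.3] [519.4 -38.6 152.8]
0.7 ball [274.2 205.2] 60mm [271.1 284.9] [541. -42. 155.]
```

The lever lies over the long mark: its shaft is at (285,305), the mark's outer end is at (264,283), and both carry the same offset from prediction. I'll release and rise.

>>> {"api": "apply_moves", "payload": {
  "series": [
    [[0, 0, 0, 0, 0, 0, 0.5], [0, 0, 0, 0, 0, 0, 0.8], [0, 0, 0, 0, 0, 0, 1], [0, 0, 0, 0, 0, 0, 1], [0, 0, 0, 0, 0, 0, 1], [0, 0, 0, 0, 0, 0, 1], [0, 0, 0, 0, 0, 0, 1], [0, 0, 0, 0, 0, 0, 1], [0, 0, -1.5, 0, 0, 0, 1], [0, 0, -2.5, 0, 0, 0, 1], [0, 0, -3, 0, 0, 0, 1], [0, 0, -2.5, 0, 0, 0, 1]]
  ]
}}

```text
t: 5.85
ee_pos: [503.6, -35.5, 243.0]
orientation: [2.367, 2.065, 0.0]
ft_force: [0.7, 0.6, 0.1]
width: 87.9
```

>>> {"api": "apply_moves", "payload": {
  "series": [
    [[2.6, -0.9, 0, 0, 0, 0, 1], [2.6, -0.9, 0, 0, 0, 0, 1], [2.6, -0.9, 0, 0, 0, 0, 1], [2.6, -0.9, 0, 0, 0, 0, 1], [2.6, -0.9, 0, 0, 0, 0, 1], [2.6, -1, 0, 0, 0, 0, 1], [2.6, -1, 0, 0, 0, 0, 1], [2.6, -1, 0, 0, 0, 0, 1], [2.6, -1, 0, 0, 0, 0, 1], [2.6, -1, 0, 0, 0, 0, 1], [0, 0, 0, 0, 0, 0, 1]]
  ]
}}

```text
t: 6.95
ee_pos: [444.2, 237.2, 241.8]
orientation: [-2.365, -2.068, -0.001]
ft_force: [0.2, -0.9, 0.8]
width: 87.8
```

Run:
```python
from workcell import ctrl
import cv2
from h import *
s=ctrl.get_image("side")["img"]
f=lambda a:cv2.resize(a,None,fx=5,fy=5,interpolation=cv2.INTER_CUBIC)
cv2.imwrite("pics/c3.png",f(s[145:265,180:340]))
o=ctrl.get_obs();print(o["ee_pos"],o["orientation"],o["ft_force"],o["width"])
```

```text
[444.37674425 235.96224948 241.6364803 ] [ 2.36487604e+00  2.06798427e+00 -8.02673683e-05] [-0.10241956 -0.73368998 -0.08913212] 87.73654493436611
```

View pics/c3.png

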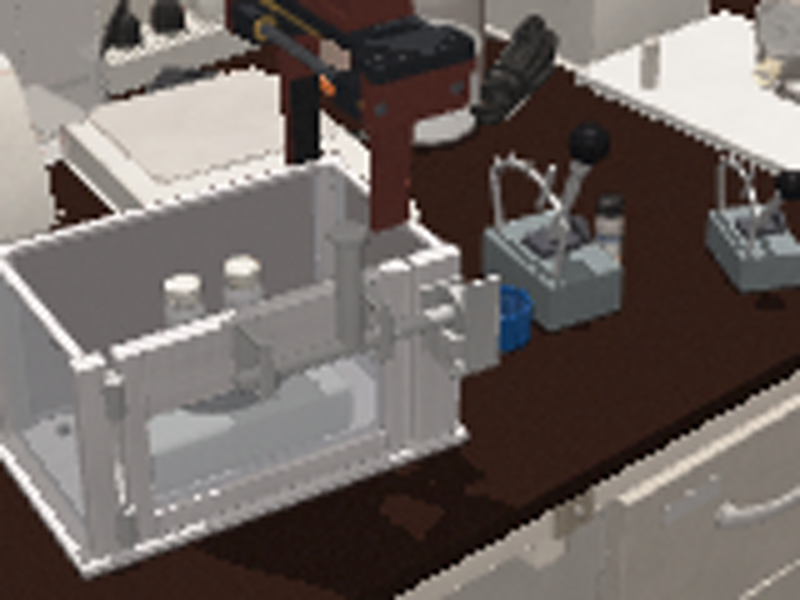

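Lever ball at (589,141) in the crop gives about 0.32 rad, which is good. The handle cap at (349,233) lies under the gripper. I'll descend and close part way.

>>> {"api": "apply_moves", "payload": {
  "series": [
    [[0, 0, 2.5, 0, 0, 0, 1], [0, 0, 2.5, 0, 0, 0, 1], [0, 0, 2.0, 0, 0, 0, 0.8], [0, 0, 0, 0, 0, 0, 0.6], [0, 0, 0, 0, 0, 0, 0.32], [0, 0, 0, 0, 0, 0, 0.32], [0, 0, 0, 0, 0, 0, 0.32], [0, 0, 0, 0, 0, 0, 0.32], [0, 0, 0, 0, 0, 0, 0.32]]
  ]
}}

```text
t: 7.9
ee_pos: [445.0, 235.1, 172.2]
orientation: [2.367, 2.065, 0.002]
ft_force: [0.2, -0.4, 0.8]
width: 35.0
```

Run:
```python
from workcell import ctrl
import cv2
from h import *
s=ctrl.get_image("side")["img"]
f=lambda a:cv2.resize(a,None,fx=6,fy=6,interpolation=cv2.INTER_CUBIC)
cv2.imwrite("pics/c4.png",f(s[150:240,190:310]))
o=ctrl.get_obs();print(o["ee_pos"],o["orientation"],o["ft_force"],o["width"])
```

```text
[444.94028183 235.06566256 172.0824566 ] [2.36755212e+00 2.06475132e+00 1.15096122e-03] [-0.66782629 -0.63692059  0.08395759] 31.380857837395414
```

View pics/c4.png

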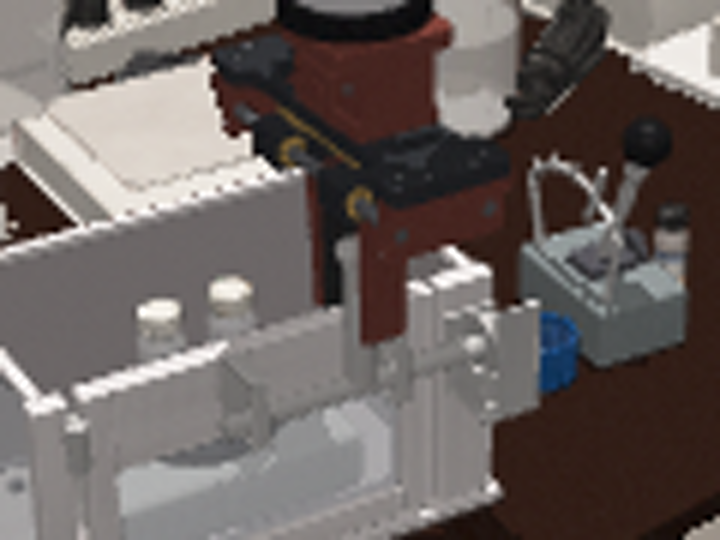

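>>> {"api": "apply_moves", "payload": {
  "series": [
    [[0, 0, 0, 0, 0, 0, 0.25], [0, 0, 0, 0, 0, 0, 0.25], [0, 0, 0, 0, 0, 0, 0.22], [0, 0, 0, 0, 0, 0, 0.22]]
  ]
}}

```text
t: 8.35
ee_pos: [444.2, 234.9, 171.8]
orientation: [-2.367, -2.065, 0.001]
ft_force: [-5.3, 0.0, 5.2]
width: 22.5
```

>>> {"api": "apply_moves", "payload": {
  "series": [
    [[0, -0.2, 0, 0, 0, 0, 0.22], [0, -0.1, 0, 0, 0, 0, 0.22], [0, 0, 0, 0, 0, 0, 0.22], [0, 0, 0, 0, 0, 0, 0.22]]
  ]
}}

```text
t: 8.75
ee_pos: [442.4, 235.6, 171.8]
orientation: [2.368, 2.064, 0.002]
ft_force: [2.0, -0.2, 0.8]
width: 22.9
```

The grip stops at 22.9 mm, so the pads are on the 24 mm cap, not the 16 mm stem. I'll raise the tool so the cap sits at the pad centre and regrip there.

>>> {"api": "apply_moves", "payload": {
  "series": [
    [[0, 0, 0, 0, 0, 0, 0.4], [0, 0, 0, 0, 0, 0, 0.4], [0, 0, -0.8, 0, 0, 0, 0.4], [0, 0, -0.8, 0, 0, 0, 0.4], [0, 0, 0, 0, 0, 0, 0.22], [0, 0, 0, 0, 0, 0, 0.2], [0, 0, 0, 0, 0, 0, 0.2], [0, 0, 0, 0, 0, 0, 0.2]]
  ]
}}

```text
t: 9.55
ee_pos: [442.4, 235.5, 188.3]
orientation: [2.367, 2.065, 0.002]
ft_force: [0.8, -0.9, 7.3]
width: 22.6
```

>>> {"api": "apply_moves", "payload": {
  "series": [
    [[0, 0, 0, 0, 0, 0, 0.2], [0, 0, -0.5, 0, 0, 0, 0.2], [0, 0, -0.5, 0, 0, 0, 0.2], [0, 0, -0.4, 0, 0, 0, 0.2], [0, 0, 0, 0, 0, 0, 0.2]]
  ]
}}

```text
t: 10.05
ee_pos: [442.0, 235.5, 202.2]
orientation: [2.368, 2.065, 0.001]
ft_force: [1.0, 2.7, -2.6]
width: 22.6
```

Run:
```python
from workcell import ctrl
import cv2
from h import *
s=ctrl.get_image("side")["img"]
f=lambda a:cv2.resize(a,None,fx=6,fy=6,interpolation=cv2.INTER_CUBIC)
cv2.imwrite("pics/c5.png",f(s[150:240,190:310]))
o=ctrl.get_obs();print(o["ee_pos"],o["orientation"],o["ft_force"],o["width"])
```

```text
[441.96835169 235.51551488 201.95032235] [2.36768740e+00 2.06472102e+00 1.22260854e-03] [ 1.9329468   2.68441203 -2.04389606] 22.792204068454872
```

View pics/c5.png

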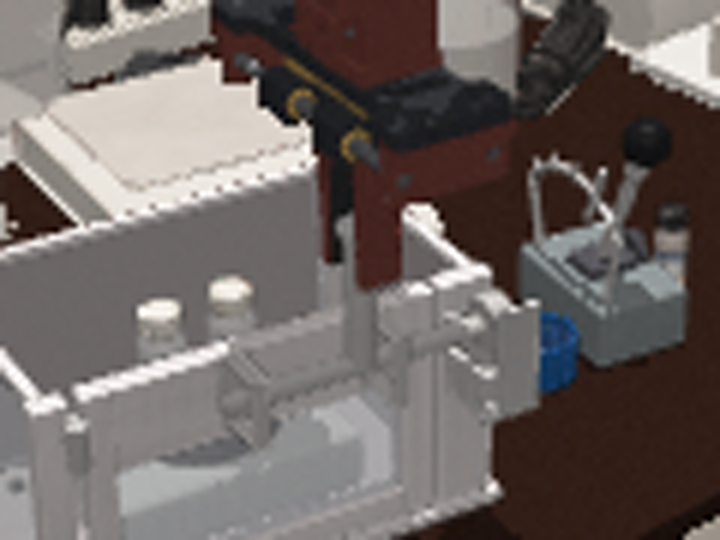

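The bolt is lifted: the rod and collar are now high at (490,310), and the wrist carries about 2 N. I'll draw it back along the gate.

>>> {"api": "apply_moves", "payload": {
  "series": [
    [[0.4, 0, 0, 0, 0, 0, 0.2], [0.4, 0, 0, 0, 0, 0, 0.2], [0.4, 0.1, 0, 0, 0, 0, 0.2], [0.4, 0, 0, 0, 0, 0, 0.2], [0, 0, 0, 0, 0, 0, 0.2]]
  ]
}}

```text
t: 10.6
ee_pos: [445.0, 251.7, 201.5]
orientation: [-2.367, -2.065, 0.0]
ft_force: [1.1, 0.4, -2.2]
width: 22.6
```

>>> {"api": "apply_moves", "payload": {
  "series": [
    [[0.4, 0, 0, 0, 0, 0, 0.2], [0.4, 0, 0, 0, 0, 0, 0.2], [0.4, 0, 0, 0, 0, 0, 0.2], [0.4, 0, 0, 0, 0, 0, 0.2], [0.4, 0, 0, 0, 0, 0, 0.2], [0, 0, 0, 0, 0, 0, 0.2]]
  ]
}}

```text
t: 11.2
ee_pos: [448.0, 271.6, 201.8]
orientation: [-2.367, -2.065, -0.001]
ft_force: [1.3, -0.2, -2.5]
width: 23.0
```

Run:
```python
from h import *
from workcell import ctrl
np.set_printoptions(precision=1,suppress=True)
o=ctrl.get_obs();p=o["ee_pos"];R=Ro.from_rotvec(o["orientation"]);print(p,o["ft_force"],o["width"])
a0=np.degrees(np.arctan2(*R.as_matrix()[:2,1][::-1]));print(a0)
psi=np.radians(-8.9);ex=np.array([np.cos(psi),np.sin(psi)]);ey=np.array([-ex[1],ex[0]])
h=p[:2]+(148-36)*ey+26*ex;print("hinge",h)
g=[]
for i in range(1,13):
    d=np.radians(-i*20.5/12);c,s=np.cos(d),np.sin(d);q=h+np.array([[c,-s],[s,c]])@(p[:2]-h);g.append(((*q,p[2]),a0+np.degrees(d),1))
plan(p,R,g)
```

```text
[448.  271.6 201.8] [ 1.3 -0.2 -2.5] 23.04366676752806
-7.797793379440914
hinge [491.  378.2]
[0.09, -0.33, -0.0, 0.03, -0.04, 1.71]
[0.09, -0.33, 0.0, 0.0, 0.0, 1.71]
[0.09, -0.33, 0.0, 0.0, 0.0, 1.71]
[0.09, -0.33, 0.0, 0.0, 0.0, 1.71]
[0.09, -0.33, 0.0, 0.0, 0.0, 1.71]
[0.09, -0.33, 0.0, 0.0, 0.0, 1.71]
[0.09, -0.33, 0.0, 0.0, 0.0, 1.71]
[0.09, -0.33, 0.0, 0.0, 0.0, 1.71]
[0.09, -0.33, 0.0, 0.0, 0.0, 1.71]
[0.09, -0.33, 0.0, 0.0, 0.0, 1.71]
[0.09, -0.33, 0.0, 0.0, 0.0, 1.71]
[0.09, -0.33, 0.0, 0.0, 0.0, 1.71]
```

>>> {"api": "apply_moves", "payload": {
  "series": [
    [[0.1, -0.33, 0, 0, 0, 1.7, 0.2], [0.1, -0.33, 0, 0, 0, 1.7, 0.2], [0.1, -0.33, 0, 0, 0, 1.7, 0.2], [0.1, -0.33, 0, 0, 0, 1.7, 0.2], [0.1, -0.33, 0, 0, 0, 1.7, 0.2], [0, 0, 0, 0, 0, 0, 0.2]]
  ]
}}

```text
t: 11.8
ee_pos: [432.4, 279.2, 201.8]
orientation: [2.514, 1.884, 0.001]
ft_force: [2.3, -0.5, -3.9]
width: 22.6
```

Forces stay at a few N, so nothing is blocking the gate. I'll finish the swing.

>>> {"api": "apply_moves", "payload": {
  "series": [
    [[0.09, -0.33, 0, 0, 0, 1.7, 0.2], [0.09, -0.33, 0, 0, 0, 1.7, 0.2], [0.09, -0.33, 0, 0, 0, 1.7, 0.2], [0.09, -0.33, 0, 0, 0, 1.7, 0.2], [0.09, -0.33, 0, 0, 0, 1.7, 0.2], [0.09, -0.33, 0, 0, 0, 1.7, 0.2], [0.09, -0.33, 0, 0, 0, 1.7, 0.2], [0, 0, 0, 0, 0, 0, 0.2], [0, 0, 0, 0, 0, 0, 0.2], [0, 0, 0, 0, 0, 0, 0.2], [0, 0, 0, 0, 0, 0, 0.2], [0, 0, 0, 0, 0, 0, 0.2]]
  ]
}}

```text
t: 13.0
ee_pos: [413.5, 293.2, 201.7]
orientation: [2.696, 1.613, 0.0]
ft_force: [1.9, -0.1, -2.4]
width: 22.6
```

Run:
```python
from workcell import ctrl
import cv2
from h import *
s=ctrl.get_image("side")["img"];t=ctrl.get_image("top")["img"]
f=lambda a,k:cv2.resize(a,None,fx=k,fy=k,interpolation=cv2.INTER_CUBIC)
cv2.imwrite("pics/c6.png",f(s[140:270,160:330],4.5))
o=ctrl.get_obs();print(o["t"],o["ee_pos"],o["orientation"],o["ft_force"],o["width"])
v=(o["ee_pos"]-[491,378.2,0])[:2];print(np.degrees(np.arctan2(*v[::-1])-np.arctan2(271.6-378.2,448-491)))
```

```text
13.1 [413.42915266 293.21673204 201.69503013] [2.69589093e+00 1.61292979e+00 1.46936204e-04] [ 2.20092395  0.2747534  -1.77154876] 22.301276183902864
-20.421117317128047
```

View pics/c6.png

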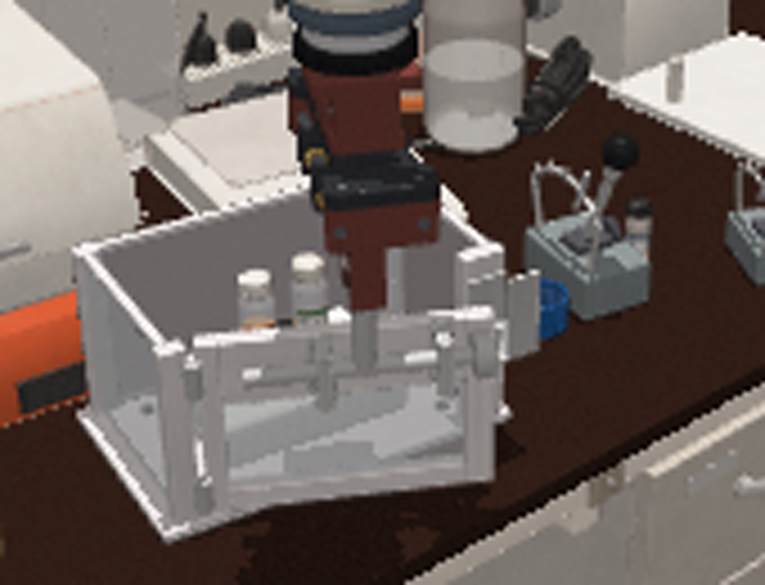

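The gate stands ajar with its free edge at (490,400), clear of the post. The fingers are on the handle at (365,290), and the lever ball at (620,151) has not moved.

```bash
python3 -c "
from workcell import ctrl
print(ctrl.close_job())"
```

```text
the job is handed in; nothing more can be done
None
```

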